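# Latch the lifting hook onto the engine's stud

### The job

Take the lifting hook (the one with the open mouth, not the plain bar beside it) out of the wooden rack, lay it flat on the plywood board and let go of it. Then take it again by its shank and push its mouth onto the headed stud in front of the engine, fully home, until the sprung latch has flipped open and shut again behind the stud; leave it lying flat on the cradle deck, hooked on. Leave the plain bar in the rack and the bottle and the tin beside the engine where they stand.

Things in the scene. Friction and masses are not known exactly. Their poses are not given: they have to be found in the camera images.
- hook_grip (a point): Lifting hook, grey alloy, 0.6 kg, 198 x 68 x 24 mm, stood on edge in a rack slot. Point: middle of the shank, mid width and thickness, near the centre of mass. Own x runs along the hook to its mouth; y through the thickness (vertical, either way up, once laid flat); z across the width (up in the rack). Shank 40 mm wide (z +-20), x -50 to 22 mm. Tail plate with eye: 68 wide, x -90 to -50.
- hook_bowl (a point): Bottom of the hook's mouth: where the stud's axis lies when fully home. 46 mm from hook_grip along the hook's +x, same axes, mid width and thickness.
- hook_mouth (a point): Open end of the hook's mouth, 108 mm from hook_grip along +x, same axes. Head 68 mm wide, from 22 to 108 mm ahead of hook_grip; the mouth is a slot 28 mm wide (z +-14) from 36 mm on, its tips flaring to 50 mm over the last 18 mm.
- latch (a joint): Sprung latch across the mouth: steel flap 30 x 16 x 6 mm, pivoted at the slot's +z side 89 mm ahead of hook_grip. 0 = shut (spring), up to 1.5 rad as it is pushed inwards, folded along the slot's side; it swings inwards only. The stud opens it with about 4 to 10 N along the hook; it springs shut only once the stud is within about 4 mm of the mouth's bottom.
- stud (a point): Fixed upright steel stud in front of the black engine: pin 20 mm diameter, 34 mm tall from deck to head; head 38 mm diameter, 8 mm thick (will not pass through the mouth), its top 54 mm above the bench. Point: on the axis, 12 mm above the deck, half a hook's thickness. x points to the engine (front 75 mm away), z up.
- cradle: Engine cradle, fixed; origin on the stud's axis at bench level, axes as the stud's. Its deck is a flat grey plate, top 12 mm above the bench, 140 mm wide, reaching 130 mm out from the stud towards -x; the way in from -x is clear.
- board_top (a point): Middle of the top of the plywood board lying on the bench, 240 mm (own x) by 200 mm (own y), top 8 mm above the bench. Fixed.
- rack_top (a point): Middle of the top of the wooden rack's base, 10 mm above the bench, 210 (own x) by 150 mm (y). Fixed. Two slots 28 mm wide run along x at y = +42 and -42 mm. Each holds one thing on edge between four posts, 32 mm high above the base, at x = -75 and +70 mm (22 mm long in x, 8 mm thick); from x = -64 to +59 the sides are open.
- bar_mid (a point): Middle of the plain bar standing in the rack's other slot: same alloy, thickness and width as the hook, 180 mm long, with an eye plate at both ends and no mouth. Not to be moved.
- oil: Upright plastic bottle, 72 mm diameter, 200 mm high; origin under its base. To be left alone.
- tin: Upright tin, 90 mm diameter, 130 mm high; origin under its base. To be left alone.
Not all that is in view belongs to the job. What is shaped like the part that bears hook_grip but purple is not meant.

How it is judged (in metres and radians):
On the way, in this order (a step that is already met when the one before it is completed fails the run):
1. the hook lies flat on the plywood board (its centre over the board), let go of ((angle between hook_grip's own y axis and vertical below 0.15 rad or angle between hook_grip's own y axis and vertical above 2.99 rad) and height (world z) of hook_grip below 0.032 m and x of hook_grip in the frame of board_top between -0.12 and 0.12 m and y of hook_grip in the frame of board_top between -0.1 and 0.1 m and contact force between hook and the arm below 0.3 N), for 0.2 s.
2. the stud, in the hook's mouth, holds the latch pushed open (value of joint latch above 0.4 rad and distance between hook_bowl and stud below 0.05 m), for 0.02 s.
At the end, for the whole second after the job is handed in: The latch is shut (joint under 0.12 rad) with the stud behind it in the bowl (hook_bowl within 14 mm of the stud's axis), the hook lies flat on the deck (its thickness axis within 0.15 rad of vertical, hook_grip 16 to 32 mm above the bench) and is at rest (under 0.02 m/s) (value of joint latch below 0.12 rad and horizontal distance between hook_bowl and stud below 0.014 m and height (world z) of hook_grip between 0.016 and 0.032 m and (angle between hook_grip's own y axis and vertical below 0.15 rad or angle between hook_grip's own y axis and vertical above 2.99 rad) and linear speed of hook below 0.02 m/s); the robot touches nothing.
It fails at once if the plain bar, the bottle or the tin is moved by more than 30 mm (distance of any of bar_mid, oil, tin from where it was at the start of the episode above 0.03 m).
It also fails if it takes over 67 s, if anything falls off the work surface, if the arm or the gripper's body presses on something with over 40 N, if the wrist force passes 120 N, or if a joint passes its speed limit or range.

### The arm

A 6-joint arm with a two-finger parallel gripper is mounted at the origin on the work surface. World frame = base frame: x ahead of the robot, y to its left, z up, the work surface at z = 0. Lengths are in m, angles in degrees, forces in N, time in s.
With the tool pointing down it reaches from about 0.35 to 0.875 m from the base axis. Payload 4.2 kg.
Tool frame: the origin (TCP) lies at the very end of the fingers, on their centre line; the grasp point (between the pads) lies 19 mm behind it (r.hold_point_z is the distance from the TCP to the grasp point, in m); z points along the fingers, y is the direction in which the jaws open and shut (so a half turn about z gives the same grasp; the last joint's range is limited). The gripper opens to 87 mm and grips with 3 to 60 N. Pads are 19 mm wide; open, the fingers measure 117 mm over their backs; the gripper's body (75 mm by 190 mm) begins 51 mm behind the grasp point.
Start: joints at [86.494, 22.042, 0.453, 0, -68.411, -14.817], TCP at [0.196, 0.593, 0.223] pointing down, gripper open.
Joint ranges: [-179.83, 179.83], [-69.29, 118.12], [-61.27, 80.66], [-181.25, 117.63], [-171.15, -9.14], [-177.46, 177.46]. Speed limits (degrees/s): [159.86, 159.86, 180, 180, 180, 180].

### API

Orientations are given as a 3x3 rotation matrix whose columns are the frame's x, y, z axes.
In Python, from station import r, cams, ticket gives the robot as it stands.
- The arm moves only by the tool drive_tool, never from a script. Its argument "deltas" is a list of rows, each an object of numbers: "dx", "dy", "dz": the shift along the tool's x, y, z in m; "wx", "wy", "wz": the turn, a rotation vector about the tool's x, y, z in degrees. A call has 1 to 20 rows; each row is the pose to reach, as a shift and turn from the pose commanded when the call began, along the tool's axes at that moment; what a row does not reach only later rows make up. A row lasts 1/10 s, in which the tool goes at most 50 mm and 8.59 degrees, less where a joint would pass 70% of its speed; a pose out of reach is approached as far as the arm can. A call with a gripper value outside its range is refused whole. "gripper" is the opening, from 0 (shut) to 1 (fully open), set as the call begins (left out, the last holds). The fingers move at their own pace and stop on an object; the grip force is fixed at half the most. Time passes only in rows, so rows that repeat a pose let the fingers close. It gives the time, the measured TCP pose, the force and the opening at its end, in the units of the state.
- r.sense(): the state, without advancing time (a new reading comes with each control period).
- cams.capture(name): name is "scene" or "side" or "wrist"; returns the picture (420x560x3 uint8, red, green, blue); there is no depth.
- cams.camera_model(name): a dict with "intrinsics" (3x3 intrinsics, pixels), "extrinsics" (4x4, takes a point from world to camera coordinates); the wrist camera has in their place "T_tool_cam" (4x4, takes a point from camera to tool coordinates, whose origin is the TCP and whose axes are the flange's). Camera axes: x right, y down, z forward; pixel columns grow to the right and rows downward; lengths in m; the calibration is good to about 2 mm. A picture is of the moment at which its call begins: read the wrist's pose just before it. camera_model takes no time and is no camera call.
- ticket.finish_job(): hands the job in, once; it reports no verdict.
The state is a dict: "time_s": time; "joints": joint angles; "joint_velocities": joint speeds; "effort": joint torques, N m; "tcp_pos": TCP position; "ee_rot": TCP orientation; "wrist_force": force on the tool from outside, world axes, zero at the start; "moment": the same for the moment, N m; "gripper_width": opening from 0.0 (shut) to 1.0 (fully open).
Only numpy, scipy, OpenCV 4.12 (cv2) and the standard library are available. Lean on these libraries where they do the work, as an engineer would, in place of code of your own. Each camera call takes 0.05 s, during which the arm holds its last target.

## Working session

There is one attempt and no reset: what is moved stays moved. The work goes in short steps, Python scripts to look and compute and a tool call to move; the robot and the scene stay as the last step left them, time stands still between calls to the robot, and variables do not carry over. Pictures are saved under pics/ and viewed, and the job is handed in when it is done.

Besides the shell and the picture viewer there is one more tool, called after ">>>" as name(argument=value, ...) on one line, values as JSON. drive_tool: Moves the arm, as the interface text tells. Its arguments: {"type":"object","properties":{"deltas":{"type":"array","items":{"type":"object","properties":{"dx":{"type":"number"},"dy":{"type":"number"},"dz":{"type":"number"},"wx":{"type":"number"},"wy":{"type":"number"},"wz":{"type":"number"}}}},"gripper":{"type":"number"}},"required":["deltas"]}

```bash
ls; mkdir -p pics
python3 - <<'E'
from station import r,cams,ticket
import cv2,json
s=r.sense();print(s['time_s'],s['tcp_pos'],s['ee_rot'],s['gripper_width'],r.hold_point_z)
for n in ['scene','side','wrist']:
    cv2.imwrite(f'pics/{n}0.png',cv2.cvtColor(cams.capture(n),cv2.COLOR_RGB2BGR))
    print(n,cams.camera_model(n))
E
```

```text
pics
0.0 [0.19627826 0.59275493 0.2214775 ] [[ 9.49246979e-01 -3.14531100e-01 -5.99703661e-04]
 [-3.14531661e-01 -9.49244736e-01 -2.06537843e-03]
 [ 8.03602065e-05  2.14918003e-03 -9.99997687e-01]] 0.9996317906628605 0.0187
scene {'intrinsics': array([[431.06653953,   0.        , 276.99833761],
       [  0.        , 431.06653953, 209.60034644],
       [  0.        ,   0.        ,   1.        ]]), 'extrinsics': array([[-0.69433254,  0.71936559,  0.02038294,  0.43765604],
       [ 0.47133679,  0.475973  , -0.74248996, -0.24150664],
       [-0.54382346, -0.50592771, -0.66954701,  1.36883964],
       [ 0.        ,  0.        ,  0.        ,  1.        ]])}
side {'intrinsics': array([[476.02283322,   0.        , 280.72803604],
       [  0.        , 476.02283322, 202.01798252],
       [  0.        ,   0.        ,   1.        ]]), 'extrinsics': array([[ 0.87788415, -0.47870701, -0.01260979, -0.53257936],
       [-0.30460666, -0.53790192, -0.78605109,  0.25079839],
       [ 0.36950534,  0.69390282, -0.61803291,  0.94540078],
       [ 0.        ,  0.        ,  0.        ,  1.        ]])}
wrist {'intrinsics': array([[370.83252784,   0.        , 278.47744381],
       [  0.        , 370.83252784, 212.94402765],
       [  0.        ,   0.        ,   1.        ]]), 'T_tool_cam': array([[ 2.36745797e-04, -9.66314670e-01, -2.57363366e-01,
         6.95992870e-02],
       [ 9.99999957e-01,  1.84394299e-04,  2.27549367e-04,
         3.34049347e-04],
       [-1.72427955e-04, -2.57363409e-01,  9.66314672e-01,
        -1.62155670e-01],
       [ 0.00000000e+00,  0.00000000e+00,  0.00000000e+00,
         1.00000000e+00]])}
```

View pics/scene0.png

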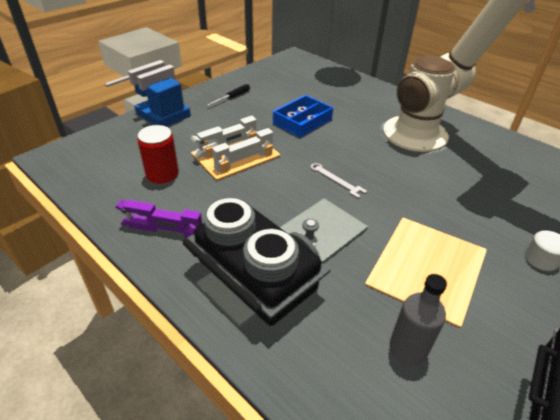

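View pics/side0.png

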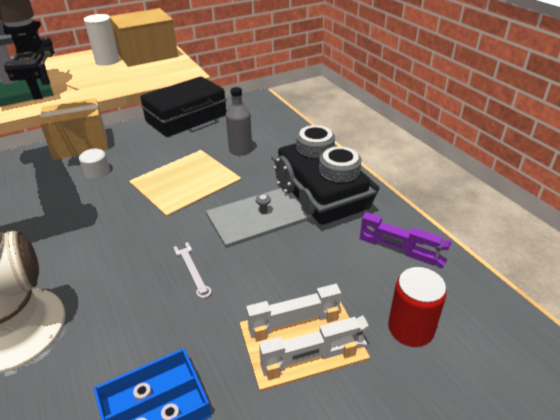

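View pics/wrist0.png

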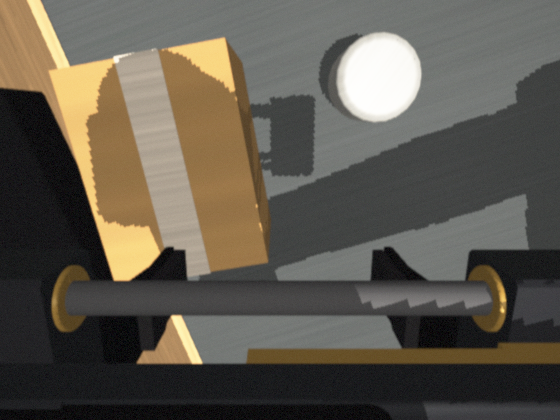

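Run:
```python
import cv2
a=cv2.imread('pics/side0.png');b=cv2.imread('pics/scene0.png')
cv2.imwrite('pics/c1.png',cv2.resize(a[270:390,225:385],None,fx=5,fy=5,interpolation=cv2.INTER_CUBIC))
cv2.imwrite('pics/c2.png',cv2.resize(b[105:185,180:290],None,fx=7,fy=7,interpolation=cv2.INTER_CUBIC))
cv2.imwrite('pics/c3.png',cv2.resize(a[130:250,190:350],None,fx=5,fy=5,interpolation=cv2.INTER_CUBIC))
cv2.imwrite('pics/c4.png',cv2.resize(b[180:300,250:410],None,fx=5,fy=5,interpolation=cv2.INTER_CUBIC))
```

```text
(no output)
```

View pics/c1.png

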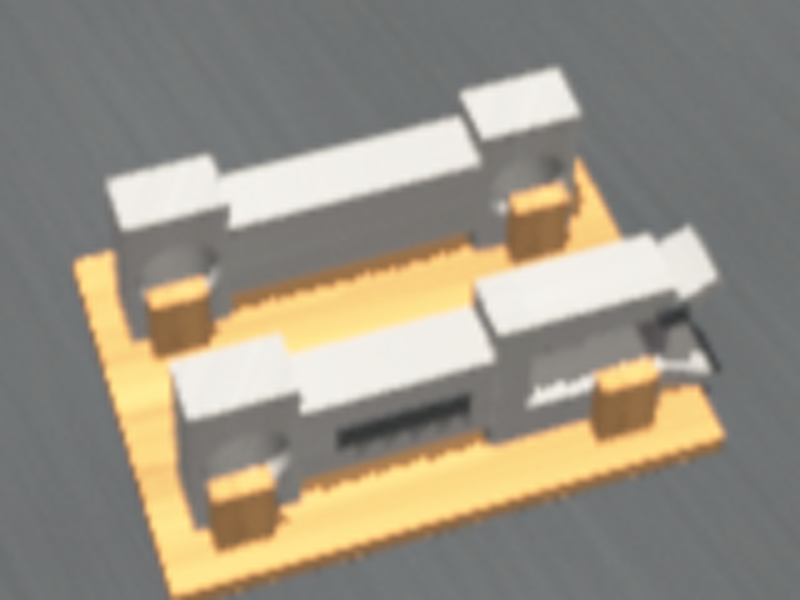

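View pics/c2.png

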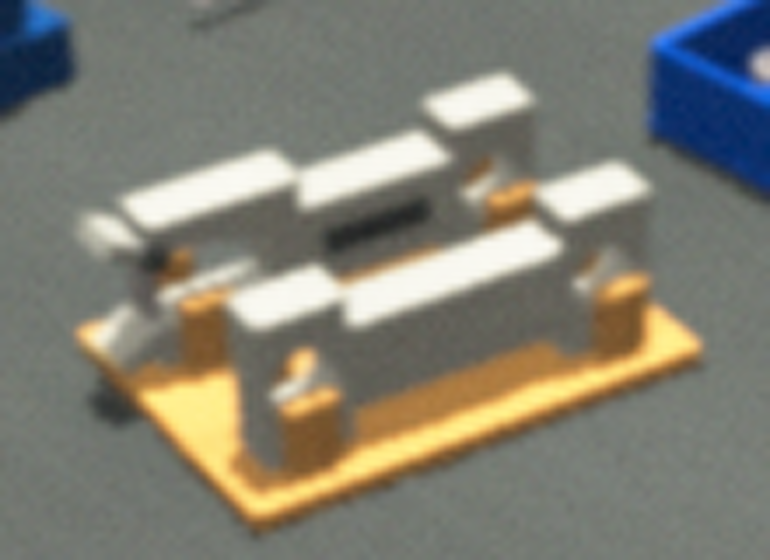

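View pics/c3.png

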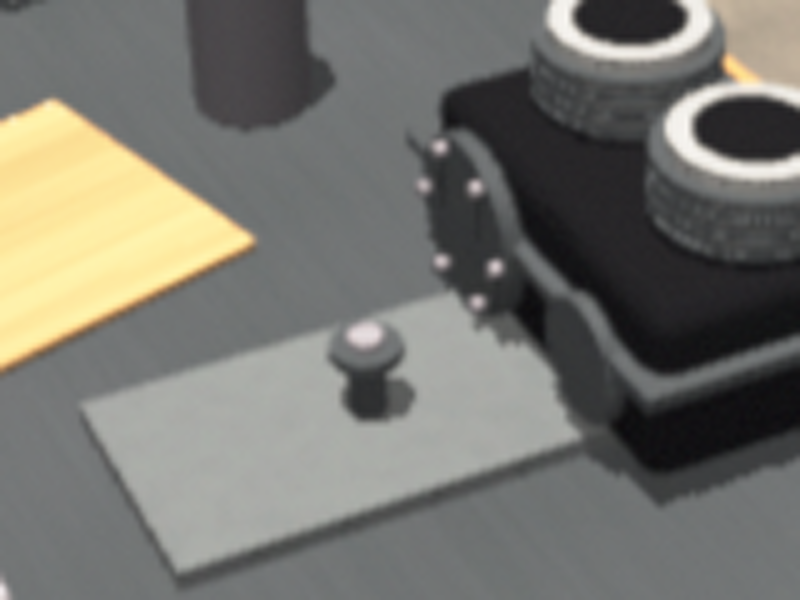

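View pics/c4.png

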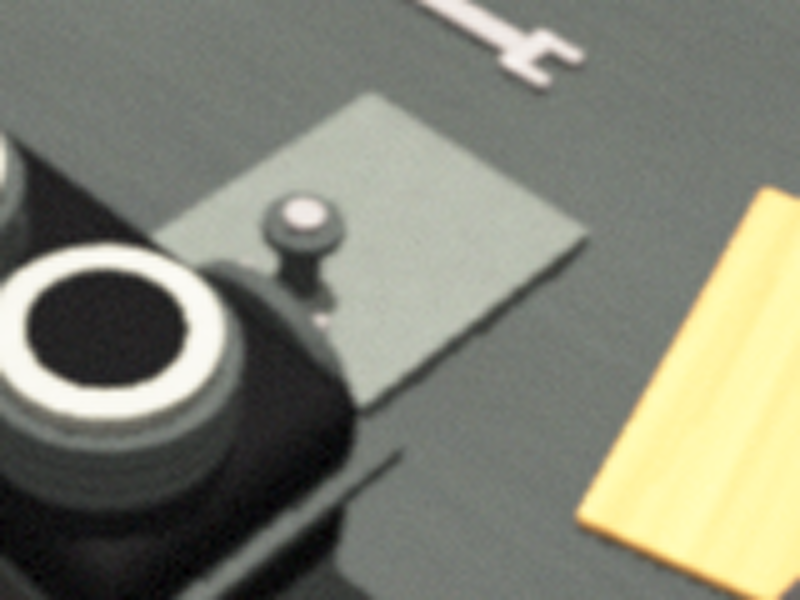

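```bash
cat > h.py <<'E'
from station import r,cams,ticket
import numpy as np,cv2
np.set_printoptions(precision=4,suppress=True)
def ray(n,uv,s=None):
    m=cams.camera_model(n);K=m['intrinsics'];d=np.linalg.inv(K)@[uv[0],uv[1],1]
    if n=='wrist':
        T=m['T_tool_cam'];R=np.array(s['ee_rot']);
        return np.array(s['tcp_pos'])+R@T[:3,3],R@T[:3,:3]@d
    E=m['extrinsics'];return -E[:3,:3].T@E[:3,3],E[:3,:3].T@d
def P(n,uv,z,s=None):
    o,d=ray(n,uv,s);return o+d*(z-o[2])/d[2]
def tri(a,b):
    (o1,d1),(o2,d2)=a,b
    d1=d1/np.linalg.norm(d1);d2=d2/np.linalg.norm(d2)
    t=np.linalg.lstsq(np.c_[d1,-d2],o2-o1,rcond=None)[0]
    p,q=o1+t[0]*d1,o2+t[1]*d2
    return (p+q)/2,np.linalg.norm(p-q)
def shot(n,f):
    s=r.sense();im=cv2.cvtColor(cams.capture(n),cv2.COLOR_RGB2BGR);cv2.imwrite('pics/'+f,im);return s,im
E
python3 - <<'E'
from h import *
c1=lambda u,v:(225+u/5-.4,270+v/5-.4);c2=lambda u,v:(180+u/7-.4,105+v/7-.4)
c3=lambda u,v:(190+u/5-.4,130+v/5-.4);c4=lambda u,v:(250+u/5-.4,180+v/5-.4)
for p in [(75,262),(172,594),(722,435)]:print('rack side',P('side',c1(*p),.01))
for p in [(80,332),(260,515),(702,348)]:print('rack scene',P('scene',c2(*p),.01))
for p in [(82,405),(180,573),(440,293)]:print('deck side',P('side',c3(*p),.012))
for p in [(372,93),(588,233),(365,408),(160,232)]:print('deck scene',P('scene',c4(*p),.012))
print('stud',P('side',c3(365,333),.054),P('scene',c4(305,212),.054),tri(ray('side',c3(365,333)),ray('scene',c4(305,212))))
for p in [(172,365),(280,337),(297,390),(188,418)]:print('tail side',P('side',c1(*p),.078))
for p in [(475,285),(650,238),(680,285),(493,333)]:print('head side',P('side',c1(*p),.078))
for p in [(118,200),(270,150),(298,180),(145,228),(422,102),(512,72),(535,98),(445,130)]:print('hook scene',P('scene',c2(*p),.078))
# board
for n,f in (('side','pics/side0.png'),('scene','pics/scene0.png')):
    im=cv2.imread(f);hsv=cv2.cvtColor(im,cv2.COLOR_BGR2HSV);m=cv2.inRange(hsv,(10,60,150),(35,255,255))
    for c in cv2.findContours(m,cv2.RETR_EXTERNAL,cv2.CHAIN_APPROX_NONE)[0]:
        if cv2.contourArea(c)>2500:
            q=cv2.approxPolyDP(c,6,True)[:,0];print(n,cv2.contourArea(c));print([ (tuple(map(int,x)),P(n,x,.008)[:2].round(3)) for x in q][:8])
E
```

```text
rack side [ 0.3981 -0.2134  0.01  ]
rack side [ 0.3683 -0.3586  0.01  ]
rack side [ 0.5731 -0.4001  0.01  ]
rack scene [ 0.5766 -0.3988  0.01  ]
rack scene [ 0.6032 -0.2522  0.01  ]
rack scene [ 0.4004 -0.2106  0.01  ]
deck side [0.4684 0.1429 0.012 ]
deck side [0.4623 0.0038 0.012 ]
deck side [0.6721 0.1373 0.012 ]
deck scene [0.4632 0.006  0.012 ]
deck scene [0.4695 0.1447 0.012 ]
deck scene [0.6309 0.1395 0.012 ]
deck scene [ 0.6145 -0.0004  0.012 ]
stud [0.5974 0.076  0.054 ] [0.5905 0.066  0.054 ] (array([0.5947, 0.0695, 0.0593]), np.float64(0.0005825756963984725))
tail side [ 0.391  -0.3194  0.078 ]
tail side [ 0.429  -0.3274  0.078 ]
tail side [ 0.4238 -0.3491  0.078 ]
tail side [ 0.3863 -0.3408  0.078 ]
head side [ 0.5    -0.3418  0.078 ]
head side [ 0.5661 -0.3552  0.078 ]
head side [ 0.5633 -0.3772  0.078 ]
head side [ 0.4946 -0.3621  0.078 ]
hook scene [ 0.5647 -0.3773  0.078 ]
hook scene [ 0.497  -0.3644  0.078 ]
hook scene [ 0.5038 -0.339   0.078 ]
hook scene [ 0.5699 -0.3538  0.078 ]
hook scene [ 0.4269 -0.3495  0.078 ]
hook scene [ 0.3828 -0.3414  0.078 ]
hook scene [ 
[... 929 characters left out ...]
, ((405, 300), array([0.59 , 0.323])), ((423, 290), array([0.541, 0.337])), ((429, 274), array([0.493, 0.324])), ((447, 282), array([0.486, 0.362])), ((439, 299), array([0.538, 0.372])), ((445, 319), array([0.573, 0.404]))]
scene 3953.5
[((4, 164), array([ 0.978, -0.714])), ((244, 419), array([0.979, 0.262])), ((263, 419), array([0.958, 0.284])), ((12, 161), array([ 0.957, -0.713]))]
scene 11670.5
[((242, 0), array([-0.502, -1.355])), ((206, 0), array([-0.359, -1.484])), ((216, 6), array([-0.334, -1.371])), ((207, 12), array([-0.24 , -1.329])), ((207, 30), array([-0.081, -1.134])), ((198, 29), array([-0.059, -1.172])), ((196, 0), array([-0.32 , -1.519])), ((149, 0), array([-0.136, -1.685]))]
```

```bash
cat >> h.py <<'E'
from scipy.spatial.transform import Rotation as Ro
def tgt(p,yaw,tilt=0):
    "tool pointing down, tool x at yaw (deg), then leaned about tool x by tilt deg"
    c,s=np.cos(np.radians(yaw)),np.sin(np.radians(yaw))
    R=np.array([[c,s,0],[s,-c,0],[0,0,-1.]])@Ro.from_rotvec([tilt,0,0],degrees=True).as_matrix()
    st=r.sense();R0=np.array(st['ee_rot'])
    d=R0.T@(np.array(p)-st['tcp_pos']);w=Ro.from_matrix(R0.T@R).as_rotvec(degrees=True)
    return d.round(4),w.round(2)
E
python3 - <<'E'
from h import *
print(tgt((.42,.25,.26),-15)); print(tgt((.4765,-.3478,.18),-11.4))
for p in [(250,125)]:print(P('side',(190+p[0]/5,130+p[1]/5),0))
E
```

```text
(array([ 0.3201,  0.2552, -0.0378]), array([ 0.1 , -0.01, -3.33]))
(array([0.5618, 0.8048, 0.0431]), array([ 0.1 , -0.  , -6.93]))
[0.6607 0.3559 0.    ]
```

>>> drive_tool(deltas=[{"dx": 0.32, "dy": 0.255, "dz": -0.038, "wz": -3.3}, {"dx": 0.32, "dy": 0.255, "dz": -0.038, "wz": -3.3}, {"dx": 0.32, "dy": 0.255, "dz": -0.038, "wz": -3.3}, {"dx": 0.32, "dy": 0.255, "dz": -0.038, "wz": -3.3}, {"dx": 0.32, "dy": 0.255, "dz": -0.038, "wz": -3.3}, {"dx": 0.32, "dy": 0.255, "dz": -0.038, "wz": -3.3}, {"dx": 0.32, "dy": 0.255, "dz": -0.038, "wz": -3.3}, {"dx": 0.5, "dy": 0.6, "dz": -0.02, "wz": -6.9}, {"dx": 0.5, "dy": 0.6, "dz": -0.02, "wz": -6.9}, {"dx": 0.5, "dy": 0.6, "dz": -0.02, "wz": -6.9}, {"dx": 0.5, "dy": 0.6, "dz": -0.02, "wz": -6.9}, {"dx": 0.5, "dy": 0.6, "dz": -0.02, "wz": -6.9}, {"dx": 0.5, "dy": 0.6, "dz": -0.02, "wz": -6.9}, {"dx": 0.562, "dy": 0.805, "dz": 0.02, "wz": -6.9}, {"dx": 0.562, "dy": 0.805, "dz": 0.02, "wz": -6.9}, {"dx": 0.562, "dy": 0.805, "dz": 0.02, "wz": -6.9}, {"dx": 0.562, "dy": 0.805, "dz": 0.02, "wz": -6.9}, {"dx": 0.562, "dy": 0.805, "dz": 0.02, "wz": -6.9}, {"dx": 0.562, "dy": 0.805, "dz": 0.02, "wz": -6.9}, {"dx": 0.562, "dy": 0.805, "dz": 0.02, "wz": -6.9}], gripper=1)

```text
schema error: expected keys dx, dy, dz, wx, wy, wz
```

>>> drive_tool(deltas=[{"dx": 0.32, "dy": 0.255, "dz": -0.038, "wx": 0, "wy": 0, "wz": -3.3}, {"dx": 0.32, "dy": 0.255, "dz": -0.038, "wx": 0, "wy": 0, "wz": -3.3}, {"dx": 0.32, "dy": 0.255, "dz": -0.038, "wx": 0, "wy": 0, "wz": -3.3}, {"dx": 0.32, "dy": 0.255, "dz": -0.038, "wx": 0, "wy": 0, "wz": -3.3}, {"dx": 0.32, "dy": 0.255, "dz": -0.038, "wx": 0, "wy": 0, "wz": -3.3}, {"dx": 0.32, "dy": 0.255, "dz": -0.038, "wx": 0, "wy": 0, "wz": -3.3}, {"dx": 0.32, "dy": 0.255, "dz": -0.038, "wx": 0, "wy": 0, "wz": -3.3}, {"dx": 0.5, "dy": 0.6, "dz": -0.02, "wx": 0, "wy": 0, "wz": -6.9}, {"dx": 0.5, "dy": 0.6, "dz": -0.02, "wx": 0, "wy": 0, "wz": -6.9}, {"dx": 0.5, "dy": 0.6, "dz": -0.02, "wx": 0, "wy": 0, "wz": -6.9}, {"dx": 0.5, "dy": 0.6, "dz": -0.02, "wx": 0, "wy": 0, "wz": -6.9}, {"dx": 0.5, "dy": 0.6, "dz": -0.02, "wx": 0, "wy": 0, "wz": -6.9}, {"dx": 0.5, "dy": 0.6, "dz": -0.02, "wx": 0, "wy": 0, "wz": -6.9}, {"dx": 0.562, "dy": 0.805, "dz": 0.02, "wx": 0, "wy": 0, "wz": -6.9}, {"dx": 0.562, "dy": 0.805, "dz": 0.02, "wx": 0, "wy": 0, "wz": -6.9}, {"dx": 0.562, "dy": 0.805, "dz": 0.02, "wx": 0, "wy": 0, "wz": -6.9}, {"dx": 0.562, "dy": 0.805, "dz": 0.02, "wx": 0, "wy": 0, "wz": -6.9}, {"dx": 0.562, "dy": 0.805, "dz": 0.02, "wx": 0, "wy": 0, "wz": -6.9}, {"dx": 0.562, "dy": 0.805, "dz": 0.02, "wx": 0, "wy": 0, "wz": -6.9}, {"dx": 0.562, "dy": 0.805, "dz": 0.02, "wx": 0, "wy": 0, "wz": -6.9}], gripper=1)

```text
time_s: 2.15
tcp_pos: [0.4758, -0.34, 0.2033]
ee_rot: [[0.98, -0.198, -0.0], [-0.198, -0.98, 0.0], [-0.0, -0.0, -1.0]]
wrist_force: [0.7, 0.3, 0.7]
gripper_width: 0.996
```

Run:
```python
from h import *
s,im=shot('wrist','w1.png');print(s['tcp_pos'],s['time_s'])
```

```text
[ 0.4758 -0.34    0.2033] 2.15
```

View pics/w1.png

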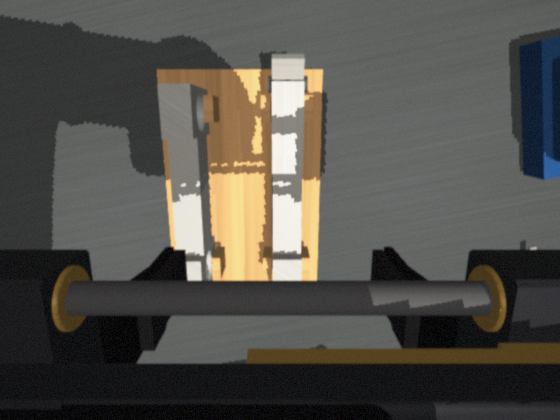

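Run:
```python
from h import *
s=r.sense()
im=cv2.imread('pics/w1.png');print(im[100,262:315].max(1));print(im[218,262:315].max(1))
for u,v,z in [(272,100,.078),(305,100,.078),(288,78,.078),(288,175,.078),(273,220,.064),(302,220,.064)]:print(P('wrist',(u,v),z,s))
```

```text
[247 247 246 239 189 155 152 145 133 183 235 243 244 244 244 241 241 241
 243 243 243 244 246 246 245 244 245 245 243 243 244 245 245 244 244 243
 243 244 244 245 244 239 229 216 182 174 169 156 155 155 154 148 147]
[247 245 234 177 148 139 141 138 134 123 152 230 242 243 243 243 244 242
 243 243 243 243 244 244 242 243 243 243 244 244 245 244 244 244 244 245
 244 244 242 238 245 246 245 245 247 247 247 247 247 247 248 248 247]
[ 0.5543 -0.3578  0.078 ]
[ 0.5494 -0.3816  0.078 ]
[ 0.5669 -0.3724  0.078 ]
[ 0.4974 -0.3584  0.078 ]
[ 0.4603 -0.3386  0.064 ]
[ 0.4553 -0.3624  0.064 ]
```

Run:
```python
from h import *
s=r.sense();print(s['tcp_pos'],tgt((.4755,-.3478,.033),-11.4))
```

```text
[ 0.4757 -0.3458  0.2013] (array([0.0005, 0.0016, 0.1683]), array([ 0.12,  0.11, -0.32]))
```

>>> drive_tool(deltas=[{"dx": 0, "dy": 0, "dz": 0.04, "wx": 0, "wy": 0, "wz": 0}, {"dx": 0, "dy": 0, "dz": 0.08, "wx": 0, "wy": 0, "wz": 0}, {"dx": 0, "dy": 0, "dz": 0.1, "wx": 0, "wy": 0, "wz": 0}, {"dx": 0, "dy": 0, "dz": 0.1, "wx": 0, "wy": 0, "wz": 0}, {"dx": 0, "dy": 0, "dz": 0.1, "wx": 0, "wy": 0, "wz": 0}])

```text
time_s: 2.7
tcp_pos: [0.4766, -0.3382, 0.1041]
ee_rot: [[0.98, -0.198, 0.0], [-0.198, -0.98, -0.001], [0.0, 0.001, -1.0]]
wrist_force: [0.4, -0.6, 0.7]
gripper_width: 0.999
```

Run:
```python
from h import *
s,im=shot('wrist','w2.png');print(s['tcp_pos'],s['time_s'],tgt((.4755,-.3478,.033),-11.4))
```

```text
[ 0.4766 -0.3382  0.1041] 2.7 (array([-0.    ,  0.0095,  0.0721]), array([ 0.05, -0.14,  0.01]))
```

View pics/w2.png

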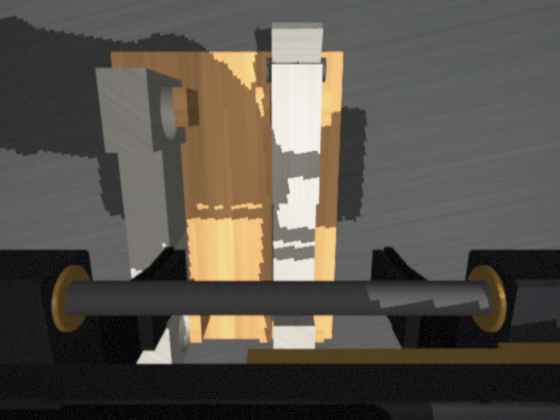

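>>> drive_tool(deltas=[{"dx": 0, "dy": 0.01, "dz": 0.01, "wx": 0, "wy": 0, "wz": 0}, {"dx": 0, "dy": 0.01, "dz": 0.03, "wx": 0, "wy": 0, "wz": 0}, {"dx": 0, "dy": 0.01, "dz": 0.05, "wx": 0, "wy": 0, "wz": 0}, {"dx": 0, "dy": 0.01, "dz": 0.065, "wx": 0, "wy": 0, "wz": 0}, {"dx": 0, "dy": 0.01, "dz": 0.071, "wx": 0, "wy": 0, "wz": 0}, {"dx": 0, "dy": 0.01, "dz": 0.071, "wx": 0, "wy": 0, "wz": 0}])

```text
time_s: 3.35
tcp_pos: [0.4741, -0.348, 0.0325]
ee_rot: [[0.98, -0.198, -0.001], [-0.198, -0.98, 0.0], [-0.001, -0.0, -1.0]]
wrist_force: [-0.9, -0.1, 0.0]
gripper_width: 1.002
```

>>> drive_tool(deltas=[{"dx": 0, "dy": 0, "dz": 0, "wx": 0, "wy": 0, "wz": 0}, {"dx": 0, "dy": 0, "dz": 0, "wx": 0, "wy": 0, "wz": 0}, {"dx": 0, "dy": 0, "dz": 0, "wx": 0, "wy": 0, "wz": 0}, {"dx": 0, "dy": 0, "dz": 0, "wx": 0, "wy": 0, "wz": 0}, {"dx": 0, "dy": 0, "dz": 0, "wx": 0, "wy": 0, "wz": 0}, {"dx": 0, "dy": 0, "dz": 0, "wx": 0, "wy": 0, "wz": 0}, {"dx": 0, "dy": 0, "dz": 0, "wx": 0, "wy": 0, "wz": 0}, {"dx": 0, "dy": 0, "dz": 0, "wx": 0, "wy": 0, "wz": 0}], gripper=0)

```text
time_s: 4.15
tcp_pos: [0.4742, -0.3477, 0.0327]
ee_rot: [[0.98, -0.198, -0.0], [-0.198, -0.98, -0.0], [-0.0, 0.0, -1.0]]
wrist_force: [0.5, -0.1, 0.1]
gripper_width: 0.357
```

>>> drive_tool(deltas=[{"dx": 0, "dy": 0, "dz": 0, "wx": 0, "wy": 0, "wz": 0}, {"dx": 0, "dy": 0, "dz": 0, "wx": 0, "wy": 0, "wz": 0}, {"dx": 0, "dy": 0, "dz": 0, "wx": 0, "wy": 0, "wz": 0}, {"dx": 0, "dy": 0, "dz": 0, "wx": 0, "wy": 0, "wz": 0}])

```text
time_s: 4.55
tcp_pos: [0.4742, -0.3474, 0.0327]
ee_rot: [[0.98, -0.198, -0.0], [-0.198, -0.98, 0.0], [-0.0, -0.0, -1.0]]
wrist_force: [1.0, 2.4, 0.6]
gripper_width: 0.271
```

>>> drive_tool(deltas=[{"dx": 0, "dy": 0, "dz": -0.01, "wx": 0, "wy": 0, "wz": 0}, {"dx": 0, "dy": 0, "dz": -0.03, "wx": 0, "wy": 0, "wz": 0}, {"dx": 0, "dy": 0, "dz": -0.06, "wx": 0, "wy": 0, "wz": 0}, {"dx": 0, "dy": 0, "dz": -0.09, "wx": 0, "wy": 0, "wz": 0}, {"dx": 0, "dy": 0, "dz": -0.12, "wx": 0, "wy": 0, "wz": 0}, {"dx": 0, "dy": 0, "dz": -0.14, "wx": 0, "wy": 0, "wz": 0}, {"dx": 0, "dy": 0, "dz": -0.15, "wx": 0, "wy": 0, "wz": 0}])

```text
time_s: 5.25
tcp_pos: [0.4741, -0.3479, 0.1844]
ee_rot: [[0.98, -0.198, 0.002], [-0.198, -0.98, -0.001], [0.002, 0.0, -1.0]]
wrist_force: [0.1, -0.4, -5.5]
gripper_width: 0.273
```

Run:
```python
from h import *
s,im=shot('side','s1.png');print(s['tcp_pos'],s['time_s'],s['gripper_width'])
s,im=shot('wrist','w3.png');
print(tgt((.45,.32,.14),13.8,0))
print(tgt((.45,.32,.14),13.8,35)); print(tgt((.45,.32,.14),13.8,-35))
```

```text
[ 0.4741 -0.3479  0.1844] 5.25 0.27347358212591066
(array([-0.1563, -0.6498,  0.0432]), array([  0.02,  -0.08, -25.24]))
(array([-0.1563, -0.6498,  0.0432]), array([ 34.45,  -7.79, -24.42]))
(array([-0.1563, -0.6498,  0.0432]), array([-34.4 ,   7.63, -24.47]))
```

View pics/s1.png

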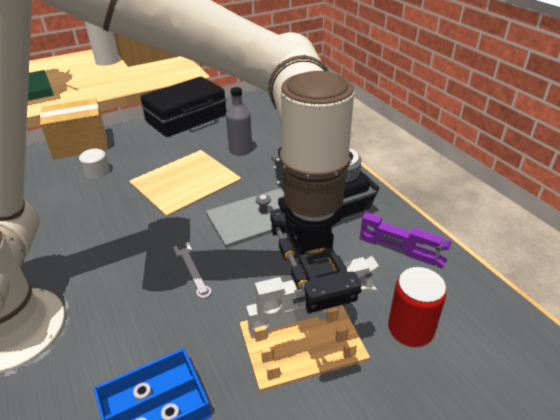

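View pics/w3.png

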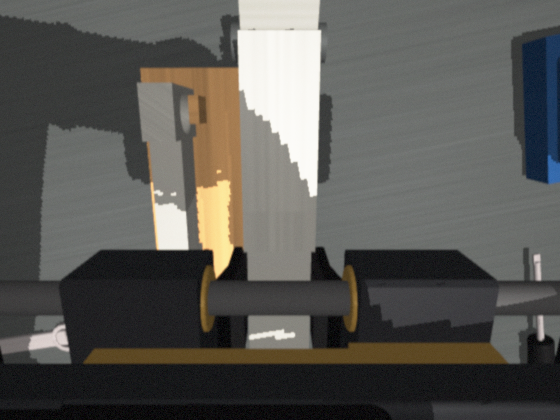

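Run:
```python
from h import *
print(tgt((.4606,.338,.15),13.8,0))
print(tgt((.4606,.338,.11),13.8,35))
```

```text
(array([-0.1494, -0.6695,  0.0333]), array([  0.02,  -0.08, -25.24]))
(array([-0.1495, -0.6695,  0.0733]), array([ 34.45,  -7.79, -24.42]))
```

>>> drive_tool(deltas=[{"dx": -0.01, "dy": -0.03, "dz": -0.02, "wx": 0, "wy": 0, "wz": 0}, {"dx": -0.02, "dy": -0.07, "dz": -0.02, "wx": 0, "wy": 0, "wz": 0}, {"dx": -0.03, "dy": -0.115, "dz": -0.02, "wx": 0, "wy": 0, "wz": 0}, {"dx": -0.04, "dy": -0.16, "dz": -0.02, "wx": 0, "wy": 0, "wz": 0}, {"dx": -0.05, "dy": -0.205, "dz": -0.02, "wx": 0, "wy": 0, "wz": 0}, {"dx": -0.06, "dy": -0.25, "dz": -0.02, "wx": 0, "wy": 0, "wz": 0}, {"dx": -0.07, "dy": -0.295, "dz": -0.02, "wx": 0, "wy": 0, "wz": -3}, {"dx": -0.08, "dy": -0.34, "dz": -0.02, "wx": 0, "wy": 0, "wz": -6}, {"dx": -0.09, "dy": -0.385, "dz": -0.02, "wx": 0, "wy": 0, "wz": -9}, {"dx": -0.1, "dy": -0.43, "dz": -0.02, "wx": 0, "wy": 0, "wz": -12}, {"dx": -0.11, "dy": -0.475, "dz": -0.02, "wx": 0, "wy": 0, "wz": -15}, {"dx": -0.12, "dy": -0.52, "dz": -0.02, "wx": 0, "wy": 0, "wz": -18}, {"dx": -0.13, "dy": -0.565, "dz": -0.02, "wx": 0, "wy": 0, "wz": -21}, {"dx": -0.14, "dy": -0.61, "dz": -0.01, "wx": 0, "wy": 0, "wz": -24}, {"dx": -0.145, "dy": -0.645, "dz": 0, "wx": 0, "wy": 0, "wz": -25.2}, {"dx": -0.15, "dy": -0.67, "dz": 0.01, "wx": 0, "wy": 0, "wz": -25.2}, {"dx": -0.15, "dy": -0.67, "dz": 0.02, "wx": 0, "wy": 0, "wz": -25.2}, {"dx": -0.15, "dy": -0.67, "dz": 0.03, "wx": 0, "wy": 0, "wz": -25.2}])

```text
time_s: 7.15
tcp_pos: [0.4586, 0.338, 0.1499]
ee_rot: [[0.971, 0.239, -0.004], [0.239, -0.971, -0.004], [-0.004, 0.003, -1.0]]
wrist_force: [0.3, -1.0, -6.3]
gripper_width: 0.273
```

Run:
```python
from h import *
print(tgt((.4606,.338,.11),13.8,0))
print(tgt((.4606,.338,.08),13.8,35))
```

```text
(array([0.0021, 0.0004, 0.0399]), array([0.15, 0.25, 0.  ]))
(array([0.0023, 0.0003, 0.0699]), array([35.15,  0.25, -0.07]))
```

>>> drive_tool(deltas=[{"dx": 0.002, "dy": 0, "dz": 0.01, "wx": 5, "wy": 0, "wz": 0}, {"dx": 0.002, "dy": 0, "dz": 0.02, "wx": 10, "wy": 0, "wz": 0}, {"dx": 0.002, "dy": 0, "dz": 0.03, "wx": 15, "wy": 0, "wz": 0}, {"dx": 0.002, "dy": 0, "dz": 0.04, "wx": 20, "wy": 0, "wz": 0}, {"dx": 0.002, "dy": 0, "dz": 0.05, "wx": 25, "wy": 0, "wz": 0}, {"dx": 0.002, "dy": 0, "dz": 0.06, "wx": 30, "wy": 0, "wz": 0}, {"dx": 0.002, "dy": 0, "dz": 0.07, "wx": 35, "wy": 0, "wz": 0}, {"dx": 0.002, "dy": 0, "dz": 0.08, "wx": 35, "wy": 0, "wz": 0}, {"dx": 0.002, "dy": 0, "dz": 0.09, "wx": 35, "wy": 0, "wz": 0}, {"dx": 0.002, "dy": 0, "dz": 0.095, "wx": 35, "wy": 0, "wz": 0}, {"dx": 0.002, "dy": 0, "dz": 0.095, "wx": 35, "wy": 0, "wz": 0}])

```text
time_s: 8.25
tcp_pos: [0.4609, 0.3394, 0.0569]
ee_rot: [[0.971, 0.196, -0.138], [0.24, -0.796, 0.555], [-0.001, -0.572, -0.82]]
wrist_force: [-0.6, 0.7, -5.7]
gripper_width: 0.278
```

Run:
```python
from h import *
s,im=shot('scene','s2.png');s,im=shot('side','s3.png');s=r.sense();print(s['tcp_pos'],s['wrist_force'],s['time_s'],s['ee_rot'])
```

```text
[0.4616 0.3399 0.0581] [-0.9438  0.0859 -5.5304] 8.35 [[ 0.9708  0.1971 -0.1368]
 [ 0.2399 -0.7954  0.5566]
 [ 0.0009 -0.5732 -0.8194]]
```

View pics/s2.png

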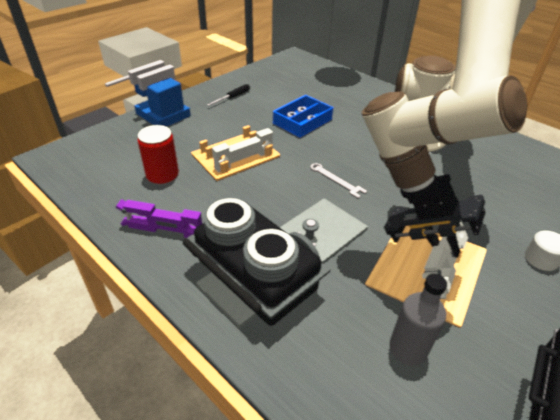

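View pics/s3.png

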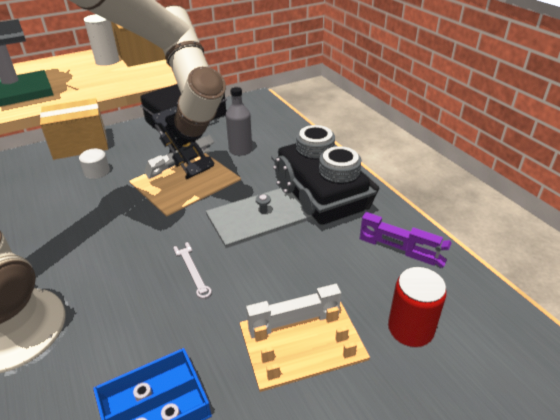

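>>> drive_tool(deltas=[{"dx": 0, "dy": 0.005, "dz": 0.007, "wx": 0, "wy": 0, "wz": 0}, {"dx": 0, "dy": 0.009, "dz": 0.013, "wx": 0, "wy": 0, "wz": 0}, {"dx": 0, "dy": 0.011, "dz": 0.016, "wx": 0, "wy": 0, "wz": 0}, {"dx": 0, "dy": 0.012, "dz": 0.0175, "wx": 0, "wy": 0, "wz": 0}, {"dx": 0, "dy": 0.0125, "dz": 0.018, "wx": 0, "wy": 0, "wz": 0}, {"dx": 0, "dy": 0.0125, "dz": 0.018, "wx": 0, "wy": 0, "wz": 0}])

```text
time_s: 8.95
tcp_pos: [0.4619, 0.3392, 0.0358]
ee_rot: [[0.971, 0.195, -0.136], [0.238, -0.796, 0.557], [0.0, -0.574, -0.819]]
wrist_force: [1.1, -0.5, -5.6]
gripper_width: 0.27
```

>>> drive_tool(deltas=[{"dx": 0, "dy": 0.001, "dz": 0.0015, "wx": 0, "wy": 0, "wz": 0}, {"dx": 0, "dy": 0.001, "dz": 0.0015, "wx": 0, "wy": 0, "wz": 0}])

```text
time_s: 9.15
tcp_pos: [0.4618, 0.3393, 0.034]
ee_rot: [[0.971, 0.195, -0.137], [0.238, -0.796, 0.557], [-0.0, -0.574, -0.819]]
wrist_force: [0.1, -0.9, -5.7]
gripper_width: 0.275
```

>>> drive_tool(deltas=[{"dx": 0, "dy": 0, "dz": 0, "wx": 0, "wy": 0, "wz": 0}, {"dx": 0, "dy": 0, "dz": 0, "wx": 0, "wy": 0, "wz": 0}, {"dx": 0, "dy": 0, "dz": 0, "wx": 0, "wy": 0, "wz": 0}, {"dx": 0, "dy": 0, "dz": 0, "wx": 0, "wy": 0, "wz": 0}, {"dx": 0, "dy": 0, "dz": 0, "wx": 0, "wy": 0, "wz": 0}], gripper=0.45)

```text
time_s: 9.65
tcp_pos: [0.4623, 0.3395, 0.0344]
ee_rot: [[0.971, 0.196, -0.135], [0.238, -0.795, 0.557], [0.001, -0.574, -0.819]]
wrist_force: [0.9, -0.5, -1.0]
gripper_width: 0.449
```

>>> drive_tool(deltas=[{"dx": 0, "dy": 0, "dz": -0.008, "wx": 0, "wy": 0, "wz": 0}, {"dx": 0, "dy": 0, "dz": -0.016, "wx": 0, "wy": 0, "wz": 0}, {"dx": 0, "dy": 0, "dz": -0.024, "wx": 0, "wy": 0, "wz": 0}, {"dx": 0, "dy": 0, "dz": -0.032, "wx": 0, "wy": 0, "wz": 0}, {"dx": 0, "dy": 0, "dz": -0.04, "wx": 0, "wy": 0, "wz": 0}, {"dx": 0, "dy": 0, "dz": -0.048, "wx": 0, "wy": 0, "wz": 0}, {"dx": 0, "dy": 0, "dz": -0.056, "wx": 0, "wy": 0, "wz": 0}, {"dx": 0, "dy": 0, "dz": -0.064, "wx": 0, "wy": 0, "wz": 0}])

```text
time_s: 10.45
tcp_pos: [0.4707, 0.3034, 0.0872]
ee_rot: [[0.971, 0.195, -0.136], [0.238, -0.795, 0.557], [0.0, -0.574, -0.819]]
wrist_force: [-0.1, -0.3, 0.2]
gripper_width: 0.453
```

Run:
```python
from h import *
s,im=shot('scene','s4.png');cv2.imwrite('pics/s4c.png',cv2.resize(im[130:330,330:520],None,fx=3,fy=3))
s,im=shot('side','s5.png');cv2.imwrite('pics/s5c.png',cv2.resize(im[80:240,100:290],None,fx=4,fy=3.6));print(s['tcp_pos'],s['wrist_force'],s['time_s'])
```

```text
[0.4715 0.303  0.0882] [0.2261 0.0843 0.8872] 10.5
```

View pics/s4c.png

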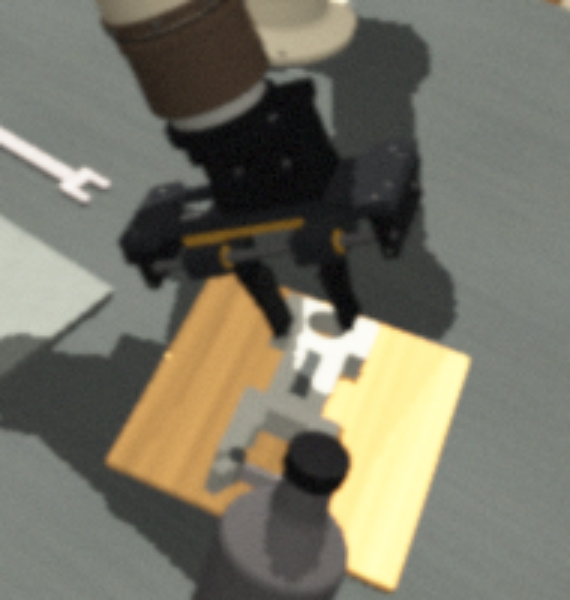

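View pics/s5c.png

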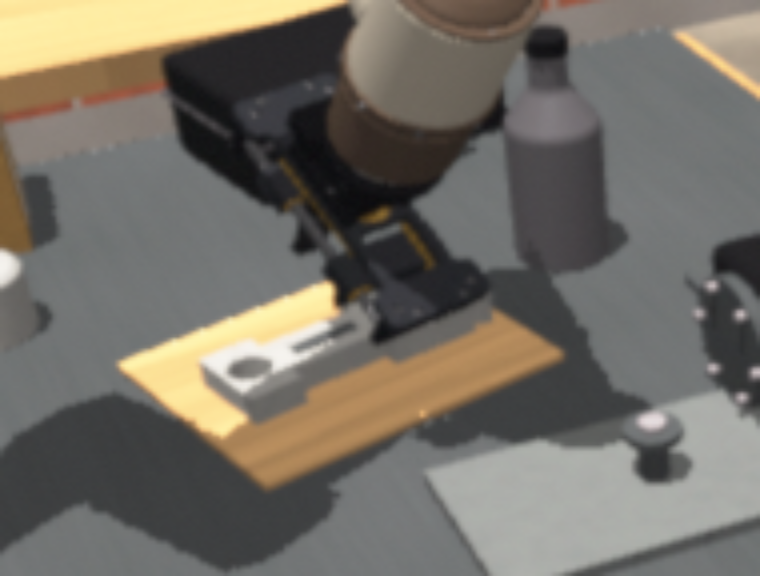

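Run:
```python
from h import *
print(tgt((.43,.30,.22),13.8,0))
```

```text
(array([-0.0406, -0.0813, -0.1047]), array([-35.01,  -0.14,  -0.  ]))
```

>>> drive_tool(deltas=[{"dx": 0, "dy": -0.02, "dz": -0.03, "wx": -3, "wy": 0, "wz": 0}, {"dx": -0.02, "dy": -0.045, "dz": -0.06, "wx": -10, "wy": 0, "wz": 0}, {"dx": -0.04, "dy": -0.07, "dz": -0.09, "wx": -17, "wy": 0, "wz": 0}, {"dx": -0.04, "dy": -0.08, "dz": -0.105, "wx": -24, "wy": 0, "wz": 0}, {"dx": -0.04, "dy": -0.08, "dz": -0.105, "wx": -30, "wy": 0, "wz": 0}, {"dx": -0.04, "dy": -0.08, "dz": -0.105, "wx": -35, "wy": 0, "wz": 0}, {"dx": -0.04, "dy": -0.08, "dz": -0.105, "wx": -35, "wy": 0, "wz": 0}, {"dx": -0.04, "dy": -0.08, "dz": -0.105, "wx": -35, "wy": 0, "wz": 0}], gripper=1)

```text
time_s: 11.35
tcp_pos: [0.4297, 0.2996, 0.2177]
ee_rot: [[0.971, 0.239, -0.002], [0.239, -0.971, 0.0], [-0.002, -0.001, -1.0]]
wrist_force: [-0.1, 0.3, -0.4]
gripper_width: 0.989
```

Run:
```python
from h import *
s,im=shot('wrist','w4.png');print(s['tcp_pos'],s['wrist_force'],s['time_s'],s['ee_rot'])
```

```text
[0.4297 0.2996 0.2177] [-0.1249  0.2746 -0.3602] 11.35 [[ 0.971   0.239  -0.0017]
 [ 0.239  -0.971   0.0005]
 [-0.0015 -0.0009 -1.    ]]
```

View pics/w4.png

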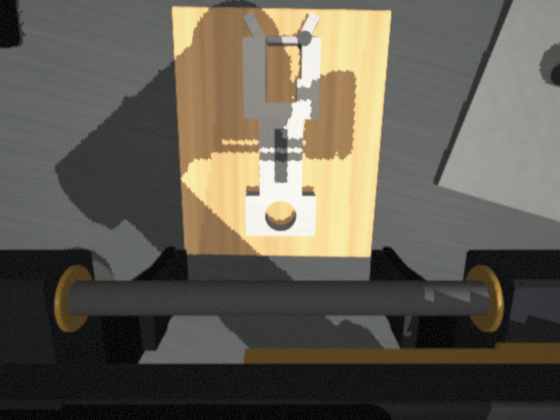

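Run:
```python
from h import *
s=dict(tcp_pos=[0.4297,0.2996,0.2177],ee_rot=r.sense()['ee_rot'])
t=P('wrist',(280.5,235.5),.032,s);h=P('wrist',(281.7,118),.032,s);k=P('wrist',(281.8,175),.032,s);n=P('wrist',(280.5,194),.032,s);hh=P('wrist',(281.8,80),.032,s)
print(t,n,k,h,hh,np.linalg.norm(h-t))
d=hh-t;yaw=np.degrees(np.arctan2(d[1],d[0]));u=d/np.linalg.norm(d);g=(t+.09*u+h-.022*u)/2;print(yaw,g)
p=g-.014*u
print(tgt((p[0],p[1],.06),yaw),tgt((p[0],p[1],.012),yaw))
```

```text
[0.385  0.2867 0.032 ] [0.4257 0.2967 0.032 ] [0.4437 0.2999 0.032 ] [0.4944 0.3126 0.032 ] [0.5261 0.3203 0.032 ] 0.11235170768489121
13.397726207920744 [0.4728 0.3075 0.032 ]
(array([0.0296, 0.0021, 0.1579]), array([-0.06,  0.06,  0.36])) (array([0.0297, 0.0021, 0.2059]), array([-0.06,  0.06,  0.36]))
```

>>> drive_tool(deltas=[{"dx": 0.015, "dy": 0.001, "dz": 0.04, "wx": 0, "wy": 0, "wz": 0.3}, {"dx": 0.03, "dy": 0.002, "dz": 0.085, "wx": 0, "wy": 0, "wz": 0.3}, {"dx": 0.03, "dy": 0.002, "dz": 0.125, "wx": 0, "wy": 0, "wz": 0.3}, {"dx": 0.03, "dy": 0.002, "dz": 0.155, "wx": 0, "wy": 0, "wz": 0.3}, {"dx": 0.03, "dy": 0.002, "dz": 0.18, "wx": 0, "wy": 0, "wz": 0.3}, {"dx": 0.03, "dy": 0.002, "dz": 0.195, "wx": 0, "wy": 0, "wz": 0.3}, {"dx": 0.03, "dy": 0.002, "dz": 0.203, "wx": 0, "wy": 0, "wz": 0.3}, {"dx": 0.03, "dy": 0.002, "dz": 0.203, "wx": 0, "wy": 0, "wz": 0.3}])

```text
time_s: 12.2
tcp_pos: [0.4601, 0.3034, 0.0145]
ee_rot: [[0.973, 0.231, -0.001], [0.231, -0.973, -0.001], [-0.002, 0.001, -1.0]]
wrist_force: [-0.4, 0.4, 0.1]
gripper_width: 1.002
```

>>> drive_tool(deltas=[{"dx": 0, "dy": 0, "dz": 0.0025, "wx": 0, "wy": 0, "wz": 0}, {"dx": 0, "dy": 0, "dz": 0.0025, "wx": 0, "wy": 0, "wz": 0}, {"dx": 0, "dy": 0, "dz": 0.0025, "wx": 0, "wy": 0, "wz": 0}, {"dx": 0, "dy": 0, "dz": 0.0025, "wx": 0, "wy": 0, "wz": 0}, {"dx": 0, "dy": 0, "dz": 0.0025, "wx": 0, "wy": 0, "wz": 0}, {"dx": 0, "dy": 0, "dz": 0.0025, "wx": 0, "wy": 0, "wz": 0}, {"dx": 0, "dy": 0, "dz": 0.0025, "wx": 0, "wy": 0, "wz": 0}, {"dx": 0, "dy": 0, "dz": 0.0025, "wx": 0, "wy": 0, "wz": 0}, {"dx": 0, "dy": 0, "dz": 0.0025, "wx": 0, "wy": 0, "wz": 0}, {"dx": 0, "dy": 0, "dz": 0.0025, "wx": 0, "wy": 0, "wz": 0}], gripper=0)

```text
time_s: 13.2
tcp_pos: [0.4601, 0.3048, 0.013]
ee_rot: [[0.972, 0.233, 0.0], [0.233, -0.972, 0.0], [0.0, -0.0, -1.0]]
wrist_force: [-1.7, 1.7, 1.7]
gripper_width: 0.459
```

>>> drive_tool(deltas=[{"dx": 0, "dy": 0, "dz": -0.01, "wx": 0, "wy": 0, "wz": 0}, {"dx": 0, "dy": 0, "dz": -0.03, "wx": 0, "wy": 0, "wz": 0}, {"dx": 0, "dy": 0, "dz": -0.06, "wx": 0, "wy": 0, "wz": 0}, {"dx": 0, "dy": 0, "dz": -0.09, "wx": 0, "wy": 0, "wz": 0}, {"dx": 0, "dy": 0, "dz": -0.11, "wx": 0, "wy": 0, "wz": 0}, {"dx": 0, "dy": 0, "dz": -0.12, "wx": 0, "wy": 0, "wz": 0}, {"dx": 0, "dy": 0, "dz": -0.12, "wx": 0, "wy": 0, "wz": 0}])

```text
time_s: 13.9
tcp_pos: [0.4599, 0.3044, 0.1335]
ee_rot: [[0.973, 0.233, 0.0], [0.233, -0.973, 0.001], [0.001, -0.001, -1.0]]
wrist_force: [0.8, -0.2, -4.8]
gripper_width: 0.459
```

Run:
```python
from h import *
s,im=shot('wrist','w5.png');print(s['tcp_pos'],s['wrist_force'],s['time_s'],s['gripper_width'])
```

```text
[0.4599 0.3044 0.1335] [ 0.7563 -0.2345 -4.8177] 13.9 0.45890494981702185
```

View pics/w5.png

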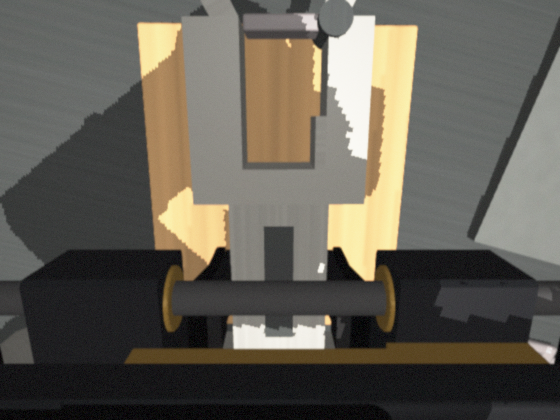

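Run:
```python
from h import *
s=r.sense();R=np.array(s['ee_rot']);z=s['tcp_pos'][2]+.019
for uv in [(278,203),(278,166),(188,150),(371,150),(247,130),(325,130)]:
    print(uv,(R.T@(P('wrist',uv,z,s)-s['tcp_pos'])))
```

```text
(278, 203) [ 0.0355 -0.0002 -0.0191]
(278, 166) [ 0.0502 -0.0002 -0.0191]
(188, 150) [ 0.0563 -0.0346 -0.0191]
(371, 150) [ 0.0563  0.0353 -0.0191]
(247, 130) [ 0.0637 -0.0119 -0.0191]
(325, 130) [ 0.0638  0.0175 -0.0191]
```

Run:
```python
from h import *
print(tgt((.50,.165,.145),-2.5))
```

```text
(array([ 0.0073,  0.1445, -0.0128]), array([ 0.03,  0.09, 15.93]))
```

>>> drive_tool(deltas=[{"dx": 0, "dy": 0.03, "dz": -0.01, "wx": 0, "wy": 0, "wz": 3}, {"dx": 0.002, "dy": 0.065, "dz": -0.01, "wx": 0, "wy": 0, "wz": 7}, {"dx": 0.004, "dy": 0.1, "dz": -0.01, "wx": 0, "wy": 0, "wz": 11}, {"dx": 0.007, "dy": 0.13, "dz": -0.01, "wx": 0, "wy": 0, "wz": 14}, {"dx": 0.007, "dy": 0.144, "dz": -0.01, "wx": 0, "wy": 0, "wz": 15.9}, {"dx": 0.007, "dy": 0.144, "dz": -0.01, "wx": 0, "wy": 0, "wz": 15.9}, {"dx": 0.007, "dy": 0.144, "dz": -0.01, "wx": 0, "wy": 0, "wz": 15.9}, {"dx": 0.007, "dy": 0.144, "dz": -0.01, "wx": 0, "wy": 0, "wz": 15.9}])

```text
time_s: 14.75
tcp_pos: [0.5001, 0.1668, 0.1423]
ee_rot: [[0.999, -0.041, -0.001], [-0.041, -0.999, -0.0], [-0.001, 0.0, -1.0]]
wrist_force: [1.0, 0.6, -6.2]
gripper_width: 0.458
```

Run:
```python
from h import *
s,im=shot('wrist','w6.png');print(s['tcp_pos'],s['ee_rot'],s['time_s'],s['gripper_width'])
import pickle;pickle.dump(s,open('w6.pkl','wb'))
```

```text
[0.5001 0.1668 0.1423] [[ 0.9992 -0.0411 -0.0007]
 [-0.0411 -0.9992 -0.0002]
 [-0.0007  0.0002 -1.    ]] 14.75 0.45757058051382393
```

View pics/w6.png

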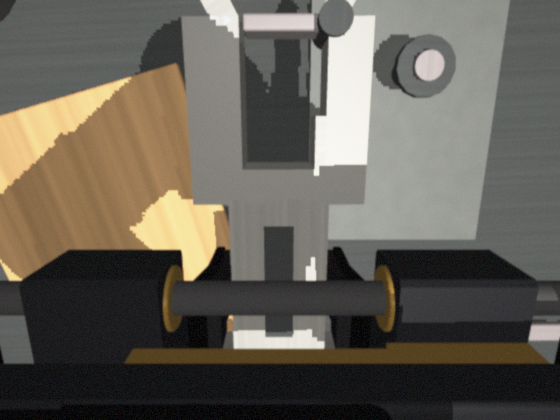

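Run:
```python
from h import *
import pickle;s=pickle.load(open('w6.pkl','rb'))
im=cv2.imread('pics/w6.png');g=im.max(2)
for v in (50,66,80):print(v,g[v,390:465])
print(g[30:105,426])
o=ray('wrist',(430,65.5),s)
c3=lambda u,v:(190+u/5-.4,130+v/5-.4);c4=lambda u,v:(250+u/5-.4,180+v/5-.4)
print(tri(o,ray('side',c3(365,333))),tri(o,ray('scene',c4(305,212))))
print(P('wrist',(425.5,66.5),.05,s),P('wrist',(430,65.5),.058,s),P('wrist',(430,65.5),.054,s))
f=P('wrist',(340,240),.012,s),P('wrist',(460,240),.012,s),P('wrist',(476,235),.012,s),P('wrist',(508,5),.012,s);print(f)
```

```text
50 [ 87  86  84  84  85  86  85  86  85  72  58  50  67  96 113 114 112 110
 111 114 111 114 112 109 110 111 112 111 111 108 106 109 104  93 102 125
 146 164 174 179 186 186 187 183 176 170 159 137 118 106 107 109 107 107
 108 112 108 106 105 104 107 106 115 131 145 150 151 151 150 149 149 151
 151 152 149]
66 [ 87  88  82  69  43  34  49  85 108 114 115 113 114 116 115 112 113 113
 112 113 115 109  93  75 108 173 212 219 219 218 218 216 216 215 215 214
 216 211 208 209 209 209 213 211 215 215 215 213 216 212 209 211 211 195
 145 112 110 107 112 108 111 106 110 108 108 123 151 154 155 155 151 152
 153 151 153]
80 [ 84  85  70  49  33  32  35  37  54  87 110 111 112 112 113 115 116 113
 114 113 116 113 112 113 111 114 107 107 105  99  97  99 106 125 144 161
 167 170 175 176 174 164 149 137 127 118 111 108 109 110 109 109 108 110
 108 107 108 108 109 109 116 140 154 151 157 152 154 155 155 155 155 153
 153 154 157]
[150 152 151 147 130 112 108 108 109 106 106 104 104 107 102 108 108 105
  89  90 146 193 211 216 218 219 217 216 216 214 218 217 217 217 215 213
 216 216 213 214 213 213 213 213 214 211 213 214 213 203 167 124 111 111
 110 108 109 109 109 108 110 110 111 115 111 103 100 116 144 160 160 160
 158 158 160]
(array([0.5945, 0.0692, 0.0597]), np.float64(0.00043892352304605533)) (array([0.5947, 0.069 , 0.059 ]), np.float64(0.0003429253515115822))
[0.5952 0.0682 0.05  ] [0.5948 0.0684 0.058 ] [0.5953 0.0669 0.054 ]
(array([0.4662, 0.1167, 0.012 ]), array([0.4621, 0.0168, 0.012 ]), array([0.4659, 0.0039, 0.012 ]), array([ 0.6376, -0.0022,  0.012 ]))
```

Run:
```python
from h import *
print(r.sense()['tcp_pos'],tgt((.4299,.0759,.11),-2.4))
```

```text
[0.5001 0.1669 0.1425] (array([-0.0664,  0.0938,  0.0325]), array([0.01, 0.03, 0.06]))
```

>>> drive_tool(deltas=[{"dx": -0.03, "dy": 0.01, "dz": 0, "wx": 0, "wy": 0, "wz": 0}, {"dx": -0.066, "dy": 0.03, "dz": 0, "wx": 0, "wy": 0, "wz": 0}, {"dx": -0.066, "dy": 0.06, "dz": 0.01, "wx": 0, "wy": 0, "wz": 0}, {"dx": -0.066, "dy": 0.085, "dz": 0.03, "wx": 0, "wy": 0, "wz": 0}, {"dx": -0.066, "dy": 0.094, "dz": 0.05, "wx": 0, "wy": 0, "wz": 0}, {"dx": -0.066, "dy": 0.094, "dz": 0.07, "wx": 0, "wy": 0, "wz": 0}, {"dx": -0.066, "dy": 0.094, "dz": 0.09, "wx": 0, "wy": 0, "wz": 0}, {"dx": -0.066, "dy": 0.094, "dz": 0.1, "wx": 0, "wy": 0, "wz": 0}, {"dx": -0.066, "dy": 0.094, "dz": 0.1, "wx": 0, "wy": 0, "wz": 0}, {"dx": -0.066, "dy": 0.094, "dz": 0.1, "wx": 0, "wy": 0, "wz": 0}])

```text
time_s: 15.8
tcp_pos: [0.4312, 0.0757, 0.0434]
ee_rot: [[0.999, -0.041, 0.001], [-0.041, -0.999, 0.0], [0.001, -0.0, -1.0]]
wrist_force: [0.3, -0.0, -5.6]
gripper_width: 0.454
```

Run:
```python
from h import *
s,im=shot('wrist','w7.png');print(s['tcp_pos'],s['ee_rot'],s['time_s'],s['gripper_width'],s['wrist_force'])
print(tgt((.4299,.0759,.02),-2.4))
print(tgt((.5351,.0715,.02),-2.4))
```

```text
[0.4312 0.0757 0.0434] [[ 0.9992 -0.0409  0.0012]
 [-0.0409 -0.9992  0.0003]
 [ 0.0012 -0.0004 -1.    ]] 15.8 0.4540977229507477 [ 0.2879 -0.0005 -5.6458]
(array([-0.0016, -0.    ,  0.0237]), array([-0.06, -0.12,  0.04]))
(array([0.1037, 0.    , 0.0239]), array([-0.06, -0.12,  0.04]))
```

View pics/w7.png

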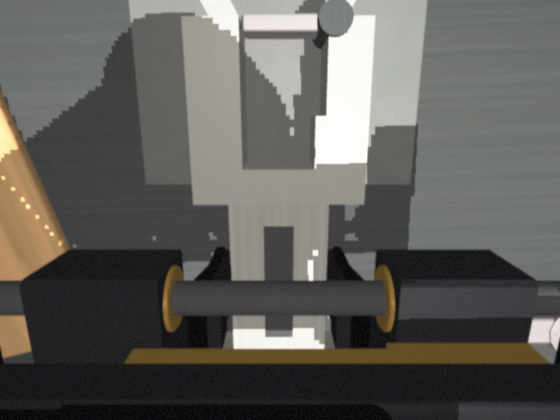

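Aligned over the deck with the hook straight in the jaws. Lower and advance to before the latch.

>>> drive_tool(deltas=[{"dx": 0, "dy": 0, "dz": 0.01, "wx": 0, "wy": 0, "wz": 0}, {"dx": 0, "dy": 0, "dz": 0.02, "wx": 0, "wy": 0, "wz": 0}, {"dx": 0, "dy": 0, "dz": 0.0235, "wx": 0, "wy": 0, "wz": 0}, {"dx": 0, "dy": 0, "dz": 0.0235, "wx": 0, "wy": 0, "wz": 0}, {"dx": 0.01, "dy": 0, "dz": 0.0235, "wx": 0, "wy": 0, "wz": 0}, {"dx": 0.02, "dy": 0, "dz": 0.0235, "wx": 0, "wy": 0, "wz": 0}, {"dx": 0.03, "dy": 0, "dz": 0.0235, "wx": 0, "wy": 0, "wz": 0}, {"dx": 0.04, "dy": 0, "dz": 0.0235, "wx": 0, "wy": 0, "wz": 0}, {"dx": 0.045, "dy": 0, "dz": 0.0235, "wx": 0, "wy": 0, "wz": 0}, {"dx": 0.045, "dy": 0, "dz": 0.0235, "wx": 0, "wy": 0, "wz": 0}])

```text
time_s: 16.85
tcp_pos: [0.4765, 0.0731, 0.0193]
ee_rot: [[0.999, -0.043, 0.001], [-0.043, -0.999, 0.0], [0.001, -0.0, -1.0]]
wrist_force: [0.8, 0.2, -5.2]
gripper_width: 0.461
```

Run:
```python
from h import *
s,im=shot('wrist','w8.png');print(s['tcp_pos'],s['time_s'],s['gripper_width'],s['wrist_force'])
print(tgt((.5351,.0715,.02),-2.4))
```

```text
[0.4765 0.0731 0.0193] 16.85 0.46054214081281136 [ 0.8403  0.1588 -5.2421]
(array([ 0.0596, -0.0012, -0.0009]), array([ 0.01,  0.03, -0.07]))
```

View pics/w8.png

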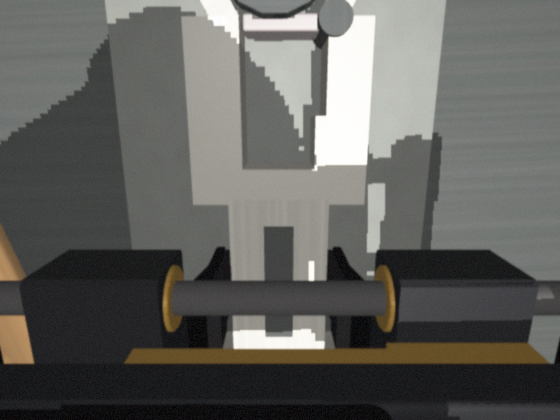

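Run:
```python
import cv2
im=cv2.imread('pics/w8.png');cv2.imwrite('pics/w8c.png',cv2.resize(im[0:60,200:380],None,fx=4,fy=4,interpolation=cv2.INTER_CUBIC))
```

```text
(no output)
```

View pics/w8c.png

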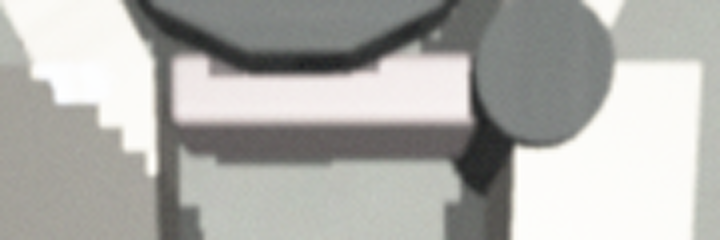

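>>> drive_tool(deltas=[{"dx": 0.003, "dy": -0.001, "dz": 0, "wx": 0, "wy": 0, "wz": 0}, {"dx": 0.008, "dy": -0.001, "dz": 0, "wx": 0, "wy": 0, "wz": 0}, {"dx": 0.013, "dy": -0.001, "dz": 0, "wx": 0, "wy": 0, "wz": 0}, {"dx": 0.018, "dy": -0.001, "dz": 0, "wx": 0, "wy": 0, "wz": 0}, {"dx": 0.023, "dy": -0.001, "dz": 0, "wx": 0, "wy": 0, "wz": 0}, {"dx": 0.028, "dy": -0.001, "dz": 0, "wx": 0, "wy": 0, "wz": 0}])

```text
time_s: 17.5
tcp_pos: [0.4978, 0.0705, 0.0178]
ee_rot: [[0.999, -0.045, -0.012], [-0.045, -0.999, -0.004], [-0.012, 0.005, -1.0]]
wrist_force: [-8.3, -3.0, -2.2]
gripper_width: 0.454
```

Run:
```python
from h import *
s,im=shot('wrist','w9.png');print(s['tcp_pos'],s['time_s'],s['gripper_width'],s['wrist_force'],s['moment'])
print(tgt((.5351,.0715,.02),-2.4))
```

```text
[0.4978 0.0705 0.0178] 17.5 0.45415220153430486 [-8.286  -3.031  -2.1924] [-0.6801  2.3754 -0.2461]
(array([ 0.0359, -0.0025, -0.0024]), array([ 0.26,  0.6 , -0.19]))
```

View pics/w9.png

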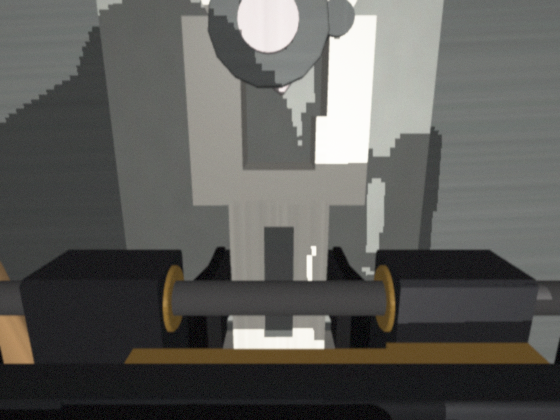

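>>> drive_tool(deltas=[{"dx": 0.004, "dy": -0.0015, "dz": -0.001, "wx": 0, "wy": 0, "wz": 0}, {"dx": 0.008, "dy": -0.0025, "dz": -0.001, "wx": 0, "wy": 0, "wz": 0}, {"dx": 0.012, "dy": -0.0025, "dz": -0.001, "wx": 0, "wy": 0, "wz": 0}, {"dx": 0.016, "dy": -0.0025, "dz": -0.001, "wx": 0, "wy": 0, "wz": 0}, {"dx": 0.02, "dy": -0.0025, "dz": -0.001, "wx": 0, "wy": 0, "wz": 0}])

```text
time_s: 18.05
tcp_pos: [0.5211, 0.0728, 0.0193]
ee_rot: [[0.999, -0.044, -0.006], [-0.044, -0.999, -0.002], [-0.006, 0.003, -1.0]]
wrist_force: [-2.7, -3.6, -5.0]
gripper_width: 0.453
```

Run:
```python
from h import *
s,im=shot('wrist','w10.png');print(s['tcp_pos'],s['time_s'],s['gripper_width'],s['wrist_force'],s['moment'])
print(tgt((.5351,.0715,.02),-2.4))
```

```text
[0.5211 0.0728 0.0193] 18.05 0.4528231680159623 [-2.6735 -3.623  -4.9563] [-1.0767  0.8415 -0.372 ]
(array([ 0.0123,  0.0014, -0.0004]), array([ 0.09,  0.16, -0.1 ]))
```

View pics/w10.png

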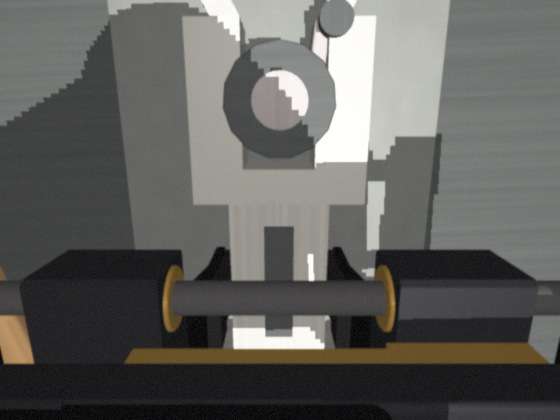

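>>> drive_tool(deltas=[{"dx": 0.003, "dy": 0, "dz": 0, "wx": 0, "wy": 0, "wz": 0}, {"dx": 0.006, "dy": 0, "dz": 0, "wx": 0, "wy": 0, "wz": 0}, {"dx": 0.009, "dy": 0, "dz": 0, "wx": 0, "wy": 0, "wz": 0}, {"dx": 0.011, "dy": 0, "dz": 0, "wx": 0, "wy": 0, "wz": 0}, {"dx": 0.012, "dy": 0, "dz": 0, "wx": 0, "wy": 0, "wz": 0}, {"dx": 0.012, "dy": 0, "dz": 0, "wx": 0, "wy": 0, "wz": 0}])

```text
time_s: 18.7
tcp_pos: [0.5359, 0.0744, 0.0205]
ee_rot: [[0.999, -0.042, 0.001], [-0.042, -0.999, 0.0], [0.001, -0.0, -1.0]]
wrist_force: [0.1, -0.1, -5.7]
gripper_width: 0.457
```

Run:
```python
from h import *
s,im=shot('wrist','w11.png');print(s['tcp_pos'],s['time_s'],s['gripper_width'],s['wrist_force'],s['moment'])
print(tgt((.5351,.0715,.02),-2.4))
```

```text
[0.5359 0.0744 0.0205] 18.7 0.45662592353754 [ 0.1293 -0.082  -5.7374] [-0.0166  0.1238  0.014 ]
(array([-0.0005,  0.0028,  0.0004]), array([-0.02, -0.03,  0.  ]))
```

View pics/w11.png

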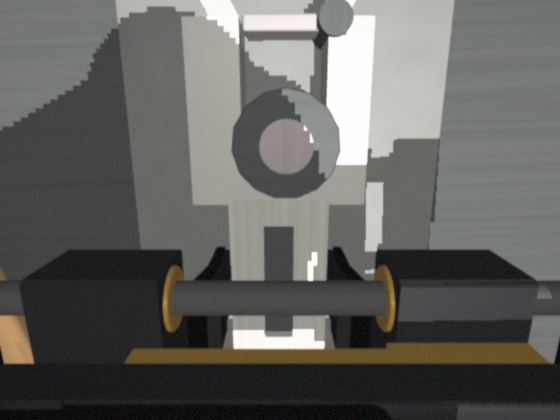

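>>> drive_tool(deltas=[{"dx": 0.001, "dy": 0.002, "dz": 0, "wx": 0, "wy": 0, "wz": 0}, {"dx": 0.001, "dy": 0.0025, "dz": 0.0015, "wx": 0, "wy": 0, "wz": 0}, {"dx": 0.001, "dy": 0.0025, "dz": 0.003, "wx": 0, "wy": 0, "wz": 0}, {"dx": 0.001, "dy": 0.0025, "dz": 0.003, "wx": 0, "wy": 0, "wz": 0}, {"dx": 0.001, "dy": 0.0025, "dz": 0.003, "wx": 0, "wy": 0, "wz": 0}])

```text
time_s: 19.25
tcp_pos: [0.5361, 0.0713, 0.0172]
ee_rot: [[0.999, -0.043, -0.001], [-0.043, -0.999, -0.0], [-0.001, 0.0, -1.0]]
wrist_force: [-0.4, -0.2, -5.8]
gripper_width: 0.453
```

>>> drive_tool(deltas=[{"dx": 0, "dy": 0, "dz": 0, "wx": 0, "wy": 0, "wz": 0}, {"dx": 0, "dy": 0, "dz": 0, "wx": 0, "wy": 0, "wz": 0}, {"dx": 0, "dy": 0, "dz": 0, "wx": 0, "wy": 0, "wz": 0}, {"dx": 0, "dy": 0, "dz": 0, "wx": 0, "wy": 0, "wz": 0}, {"dx": 0, "dy": 0, "dz": 0, "wx": 0, "wy": 0, "wz": 0}, {"dx": 0, "dy": 0, "dz": 0, "wx": 0, "wy": 0, "wz": 0}, {"dx": 0, "dy": 0, "dz": 0, "wx": 0, "wy": 0, "wz": 0}], gripper=1)

```text
time_s: 19.95
tcp_pos: [0.5365, 0.0715, 0.0174]
ee_rot: [[0.999, -0.042, 0.0], [-0.042, -0.999, 0.0], [0.0, -0.0, -1.0]]
wrist_force: [0.4, -0.2, 0.4]
gripper_width: 0.972
```

>>> drive_tool(deltas=[{"dx": 0, "dy": 0, "dz": -0.015, "wx": 0, "wy": 0, "wz": 0}, {"dx": 0, "dy": 0, "dz": -0.04, "wx": 0, "wy": 0, "wz": 0}, {"dx": -0.01, "dy": 0, "dz": -0.08, "wx": 0, "wy": 0, "wz": 0}, {"dx": -0.03, "dy": 0, "dz": -0.12, "wx": 0, "wy": 0, "wz": 0}, {"dx": -0.05, "dy": 0, "dz": -0.15, "wx": 0, "wy": 0, "wz": 0}, {"dx": -0.05, "dy": 0, "dz": -0.17, "wx": 0, "wy": 0, "wz": 0}, {"dx": -0.05, "dy": 0, "dz": -0.18, "wx": 0, "wy": 0, "wz": 0}, {"dx": -0.05, "dy": 0, "dz": -0.18, "wx": 0, "wy": 0, "wz": 0}, {"dx": -0.05, "dy": 0, "dz": -0.18, "wx": 0, "wy": 0, "wz": 0}])

```text
time_s: 20.85
tcp_pos: [0.4861, 0.0734, 0.1962]
ee_rot: [[0.999, -0.043, -0.002], [-0.043, -0.999, -0.0], [-0.002, 0.001, -1.0]]
wrist_force: [-0.8, -0.4, 0.0]
gripper_width: 1.001
```

Run:
```python
from h import *
s,im=shot('wrist','w12.png');print(s['tcp_pos'],s['time_s'],s['gripper_width'],s['wrist_force'])
s,im=shot('side','s6.png');s,im=shot('scene','s7.png')
```

```text
[0.4861 0.0734 0.1962] 20.85 1.001200504741917 [-0.7852 -0.3788  0.0086]
```

View pics/w12.png

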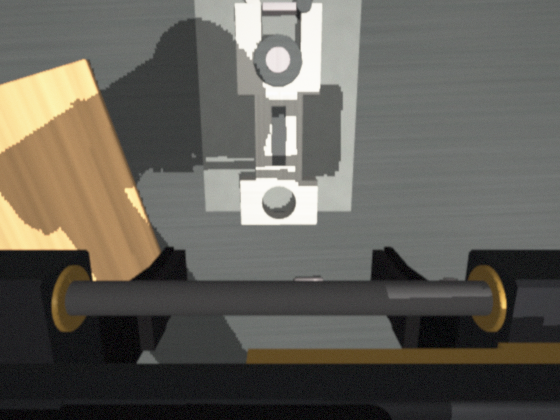

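View pics/s6.png

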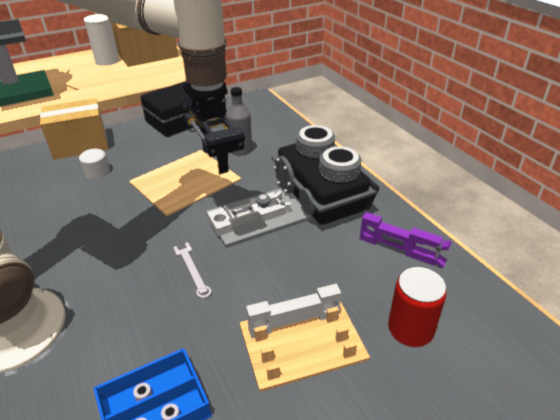

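View pics/s7.png

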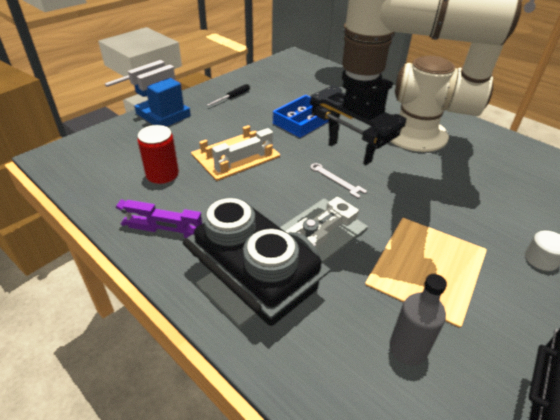

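Run:
```python
from h import *
s=dict(tcp_pos=[.4861,.0734,.1962],ee_rot=r.sense()['ee_rot'])
t=P('wrist',(279,223.5),.036,s);t2=P('wrist',(279,180),.036,s);print(t,t2,t+.136*np.array([.9991,-.042,0]),P('wrist',(278,60),.058,s))
print(r.sense()['time_s']);ticket.finish_job()
```

```text
[0.4593 0.0736 0.036 ] [0.4992 0.0719 0.036 ] [0.5952 0.0679 0.036 ] [0.5946 0.0687 0.058 ]
21.0
the job is handed in; nothing more can be done
```

The hook is on the stud with its latch shut behind it, lying flat on the cradle deck. I handed the job in at 21.0 s of the 67 s allowed. `finish_job` gives no verdict, so what follows is from my own checks.

**What I did:**
- I took the hook out of the rack by its shank and leaned it 35° over the plywood board. I released it there so it settled flat near the middle of the board.
- I then took it again by the shank from above, held it about 2 mm off the deck and pushed it straight onto the stud.
- Wrist pictures showed the latch folded open partway in, then shut again behind the stud. I lowered the hook, opened the gripper and lifted clear.

**Last checks:**
- **Fit:** The last wrist picture put the bottom of the mouth about 1 mm from the stud's axis. The latch looked shut, though its angle was not measured.
- **Release:** The gripper was clear of everything and the wrist force was about 1 N or less.
- **Other things:** By eye, the plain bar, bottle and tin stood where they were in the first pictures.

**Off plan:** On entering, the latch pushed the hook sideways by 2 to 4 mm, and I corrected for it before going home. The pushes read about 8 N along the hook at most. The triangulated top of the stud came out at 59 mm instead of the stated 54 mm. This is probably a raised cap on the head. Its horizontal position agreed between all three cameras.

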